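Set the bench supply to the red line and switch it on

TASK

Turn the blue dial on the bench supply, gently pushing its yellow finger post round with a fingertip (do not pinch it), until the dial's white index line lines up with the red line on the white scale ring. Then press the green button fully in and let it come back up, leaving the dial on the red line. Do not press the green button before the dial is set, never press the red button, and leave everything else where it is.

Things in the scene. Friction and masses are not known exactly. Their poses are not given: they have to be found in the camera images.
- console: bench supply, fixed to the table: a grey box 200 (x) x 320 (y) x 70 mm high with a flat black deck on top. Origin: centre of its underside, on the table; z up; its x axis points away from the robot's side, y to the left. The dial's axis is at x 0, y +75 mm; the two buttons are at y -55 mm, x -45 and +45 mm (either may be the green one); a small tin and a fuse box stand along y -128 mm
- dial_axis (a point): centre of the blue dial's top face, on its upright turning axis, 82.5 mm above the table. The dial is a flat disc of radius 50 mm, 7 mm thick, lying on the white scale ring (outer radius 70 mm, its top 75 mm above the table). It turns freely either way, with no end stop within a turn and a half of its start, takes about 0.06 N m (about 2 N at the post, up to twice that when turned quickly), does not spring back and stops where it is left
- index_mark (a point): outer end of the white index line (4 mm wide, radial) on the dial's top face, at the dial's rim, 50 mm from the axis; turns with the dial
- target_line (a point): inner end of the red target line (4 mm wide, radial, 52 to 69 mm from the axis) on the white scale ring; the point lies 50 mm from the axis, 76 mm above the table. The ring and its red line do not move. The other scale lines are thin and black
- post_top (a point): centre of the top of the yellow finger post: a round upright pin 12 mm across, 23 mm tall, fixed to the dial 34 mm from its axis, exactly opposite the index line; its top is 105.5 mm above the table
- start_top (a point): centre of the top of the green push button (30 mm across, its top 88 mm above the table and 6 mm above its round black housing, which is 46 mm across); it is pressed straight down, travels 6 mm against a spring (fully in at about 5 N) and springs back
- start (a joint): how far the green button is pressed in: 0 = up, 0.006 m = fully in
- stop_top (a point): centre of the top of the red push button, same size as the green one; must not be pressed
- stop (a joint): how far the red button is pressed in: 0 = up, 0.006 m = fully in
- dial: the blue dial with index line and post; origin on its axis; its x axis points along the index line, z up
- tin: small round aluminium tin, 34 mm across, 22 mm tall, loose on the deck; origin at the centre of its underside; leave alone
- fuse_box: small orange box 35 x 25 x 18 mm, loose on the deck; origin at the centre of its underside; leave alone
- spool: red spool, 60 mm across, 32 mm tall, standing on the table to the right; leave alone
- phone: phone lying on the table to the left, 145 x 70 x 9 mm; leave alone
- screwdriver: screwdriver lying on the table to the left, 170 mm long; leave alone
- meter: yellow multimeter lying on the table to the right, 150 x 75 x 40 mm; leave alone
- mug: blue mug, 76 mm across, 90 mm tall, with a handle, on the table to the right; leave alone

How it is judged:
By the outcome, as a careful person would: the job done as asked, in the order asked, and still so for the second after the job is handed in, with the robot touching nothing.
It also fails if it takes over 51 s, if anything falls off the work surface, if the arm or the gripper's body presses on something with over 40 N, if the wrist force passes 120 N, or if a joint passes its speed limit or range.

ROBOT

A 6-joint arm with a two-finger parallel gripper is mounted at the origin on the work surface. World frame = base frame: x ahead of the robot, y to its left, z up, the work surface at z = 0. Lengths are in m, angles in rad, forces in N, time in s.
With the tool pointing down it reaches from about 0.25 to 0.775 m from the base axis. Payload 4 kg.
Tool frame: the origin (TCP) lies on the centre line of the jaws, within the pads' length; the fingertips stand 25 mm ahead of it and the grasp point (between the pads) lies 6 mm ahead of it; z points along the fingers, y is the line along which they close (so a half turn about z gives the same grasp; the last joint's range is limited). The gripper opens to 94 mm and grips with 3 to 60 N. Pads are 16 mm wide; open, the fingers measure 119 mm over their backs; the gripper's body (75 mm by 177 mm) begins 78 mm behind the grasp point.
Start: joints at [1.213, 0.087, 1.371, -0, 1.684, -0.103], TCP at [0.139, 0.532, 0.231] pointing down, gripper open.
Joint ranges: [-3.1, 3.1], [-0.76, 2.03], [0.27, 2.55], [-1.08, 4.22], [0.17, 2.65], [-2.57, 2.57]. Speed limits (rad/s): [2.79, 2.79, 3.14, 3.14, 3.14, 3.14].

INTERFACE

Orientations are given as [roll, pitch, yaw] about the fixed x, y, z axes, in that order (R = Rz(yaw) Ry(pitch) Rx(roll)).
In Python, from bench import robot, imaging gives the robot as it stands. The module is installed in compiled form; this text tells all that it offers.
- The arm moves only by the tool drive_tool, never from a script. Its argument "series" is a list of rows, each a list of 3 entries, a list of its own where there are three numbers: the finger opening in m, from 0 to 0.094, then the shift along the tool's x, y, z in m, then the turn, a rotation vector about the tool's x, y, z in rad. A call has 1 to 5 rows; each row is the pose to reach, as a shift and turn from the pose commanded when the call began, along the tool's axes at that moment; what a row does not reach only later rows make up. A row lasts 1/8 s, in which the tool goes at most 62.5 mm and 10.7 degrees, less where a joint would pass 70% of its speed; a pose out of reach is approached as far as the arm can. A call with a gripper value outside its range is refused whole. The fingers move at their own pace and stop on an object; the grip force is fixed at half the most. Time passes only in rows, so rows that repeat a pose let the fingers close. It gives the time, the measured TCP pose, the force, the opening and the grip force at its end, in the units of the state.
- robot.get_obs(): the state, without advancing time (a new reading comes with each control period).
- imaging.snapshot(name): name is "side" or "top"; returns the picture (420x560x3 uint8, red, green, blue); there is no depth.
- imaging.get_calibration(name): a dict with "intrinsics" (3x3 intrinsics, pixels), "position" and "rotation" of the camera in the world. Camera axes: x right, y up, looking along -z (the intrinsics and any distortion apply to the point x, -y, -z); pixel columns grow to the right and rows downward; lengths in m; the calibration is good to about 2 mm. A picture is of the moment at which its call begins. get_calibration takes no time and is no camera call.
- robot.close_job(): hands the job in; it is judged then, once.
The state is a dict: "time": time; "joint_positions": joint angles; "qvel": joint speeds; "joint_torque": joint torques, N m; "tool_pos": TCP position; "ee_rot": TCP orientation; "wrist_force": force on the tool from outside, world axes, zero at the start; "wrist_torque": the same for the moment, N m; "width": finger opening in m; "finger_force": force on a finger pad.
Only numpy, scipy, OpenCV 4.12 (cv2) and the standard library are available. Lean on these libraries where they do the work, as an engineer would, in place of code of your own. Each camera call takes 0.05 s, during which the arm holds its last target. There are 200 camera calls.

## Working session

There is one attempt and no reset: what is moved stays moved. The work goes in short steps, Python scripts to look and compute and a tool call to move; the robot and the scene stay as the last step left them, time stands still between calls to the robot, and variables do not carry over. Pictures are saved under pics/ and viewed, at most 10 in all, crops included, and the job is handed in when it is done.

Besides the shell and the picture viewer there is one more tool, called by a JSON object that holds its "op" and its "data". drive_tool: Moves the arm, as the interface text tells. Its arguments: {"type":"object","properties":{"series":{"type":"array"}},"required":["series"]}

```bash
mkdir -p pics
python3 - <<'E'
from bench import robot, imaging
import cv2, numpy as np
o=robot.get_obs()
print(o['time'],o['tool_pos'],o['ee_rot'],o['width'],o['wrist_force'])
for n in('top','side'):
    im=imaging.snapshot(n); cv2.imwrite(f'pics/{n}0.png',im[:,:,::-1]); c=imaging.get_calibration(n); print(n,c)
E
```

```text
0.0 [0.1384473  0.53178898 0.22930963] [-3.13944595e+00 -2.34619979e-04  2.88682953e+00] 0.09410347561846291 [-0.27183525 -0.45361032 -0.04237193]
top {'intrinsics': array([[469.6369754 ,   0.        , 279.65340646],
       [  0.        , 469.6369754 , 213.53418601],
       [  0.        ,   0.        ,   1.        ]]), 'position': array([0.4289303 , 0.02347399, 1.18601593]), 'rotation': array([ 0.09638226, -0.0279893 , -1.58982881])}
side {'intrinsics': array([[464.50154071,   0.        , 283.00387287],
       [  0.        , 464.50154071, 212.99966054],
       [  0.        ,   0.        ,   1.        ]]), 'position': array([ 0.03058151, -0.80913463,  1.0507111 ]), 'rotation': array([ 0.76863606,  0.01070473, -0.54086482])}
```

View pics/top0.png

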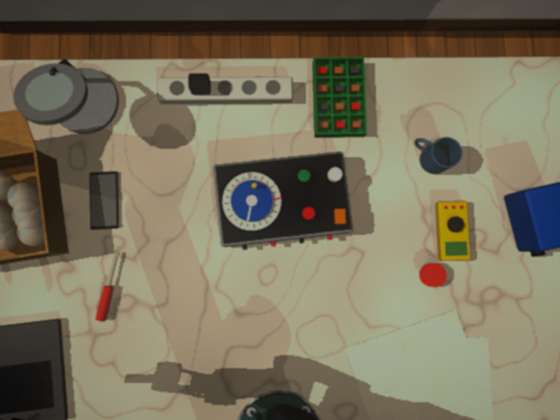

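View pics/side0.png

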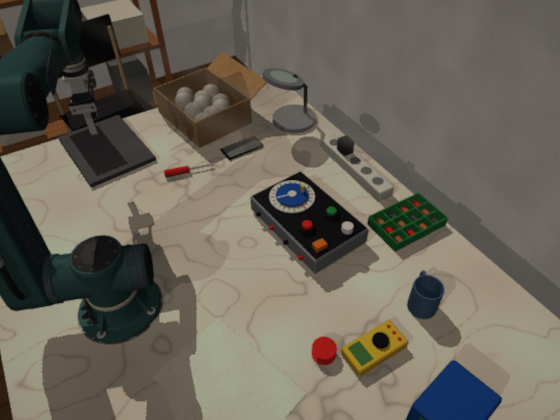

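The top view shows the dial centre near (251,200), the index line running down to about (248,222), the yellow post at (254,185) and the red line at about (278,198). The green button is at (304,176), the red one at (308,213). The side view agrees: green at (332,211), red at (307,226).

```bash
cat > h.py <<'E'
from bench import robot, imaging
import cv2, numpy as np
from scipy.spatial.transform import Rotation as Rn
def ray(cal,uv,z):
    uv=np.atleast_2d(np.asarray(uv,float)); K=cal['intrinsics']
    d=np.c_[(uv[:,0]-K[0,2])/K[0,0],-(uv[:,1]-K[1,2])/K[1,1],-np.ones(len(uv))]@Rn.from_euler('xyz',cal['rotation']).as_matrix().T
    p=cal['position']; return p+d*((z-p[2])/d[:,2])[:,None]
def proj(cal,P):
    K=cal['intrinsics']; q=(np.atleast_2d(P)-cal['position'])@Rn.from_euler('xyz',cal['rotation']).as_matrix()
    return np.c_[K[0,2]+K[0,0]*q[:,0]/-q[:,2],K[1,2]+K[1,1]*q[:,1]/q[:,2]]
def masks(im):
    h=cv2.cvtColor(im,cv2.COLOR_RGB2HSV).astype(int); H,S,V=h[...,0],h[...,1],h[...,2]
    return dict(blue=(H>105)&(H<130)&(S>120)&(V>60),yellow=(H>18)&(H<35)&(S>130)&(V>80),
      green=(H>45)&(H<85)&(S>110)&(V>50),red=((H<6)|(H>172))&(S>110)&(V>80)),S,V
E
python3 - <<'E'
from h import *
for n,box in(('top',(210,345,150,250)),('side',(250,370,170,270))):
    im=cv2.cvtColor(cv2.imread(f'pics/{n}0.png'),cv2.COLOR_BGR2RGB); cal=imaging.get_calibration(n)
    m,S,V=masks(im); x0,x1,y0,y1=box
    for k,z in(('blue',.0825),('yellow',.1),('green',.088),('red',.088)):
        a=np.zeros(im.shape[:2],np.uint8); a[y0:y1,x0:x1]=m[k][y0:y1,x0:x1]
        N,L,st,c=cv2.connectedComponentsWithStats(a)
        for i in range(1,N):
            if st[i,4]>=3: print(n,k,st[i],c[i].round(1),ray(cal,c[i],z)[0].round(4), ray(cal,c[i],.076)[0].round(4) if k=='red' else '')
    cv2.imwrite(f'pics/{n}0c.png',cv2.resize(cv2.imread(f'pics/{n}0.png')[y0:y1,x0:x1],None,fx=5,fy=5,interpolation=cv2.INTER_CUBIC))
E
```

```text
top blue [ 232  181   40   40 1060] [251.5 200.6] [0.5669 0.0565 0.0825] 
top yellow [252 183   5   5  19] [253.8 185.2] [0.6009 0.0501 0.1   ] 
top green [297 169  14  13 131] [303.5 175. ] [ 0.6253 -0.0676  0.088 ] 
top red [274 198   7   2  10] [276.4 198.3] [ 0.5707 -0.0023  0.088 ] [ 0.5723 -0.0026  0.076 ]
top red [302 207  13  13 137] [308.1 212.8] [ 0.5352 -0.0762  0.088 ] [ 0.5364 -0.0773  0.076 ]
top red [327 235   5   5  20] [329.1 236.6] [ 0.4784 -0.1243  0.088 ] [ 0.4789 -0.1259  0.076 ]
top red [271 241   4   5  18] [272.7 243. ] [0.4657 0.0083 0.088 ] [0.4661 0.0082 0.076 ]
side blue [276 183  32  24 464] [291.4 195. ] [0.5643 0.0504 0.0825] 
side yellow [301 185   3   7  20] [302.  187.8] [0.5981 0.0444 0.1   ] 
side green [326 206  11   9  71] [331. 210.] [ 0.6258 -0.0682  0.088 ] 
side red [302 205   4   4   7] [303.4 206.3] [ 0.566  -0.0136  0.088 ] [ 0.5727 -0.0036  0.076 ]
side red [302 220  11   9  78] [306.7 223.9] [ 0.5361 -0.0773  0.088 ] [ 0.5424 -0.0682  0.076 ]
side red [269 225   5   5  18] [270.9 226.9] [ 0.4442 -0.0345  0.088 ] [ 0.4493 -0.0249  0.076 ]
side red [298 255   5   5  19] [300. 257.] [ 0.4561 -0.1677  0.088 ] [ 0.4614 -0.1597  0.076 ]
```

View pics/top0c.png

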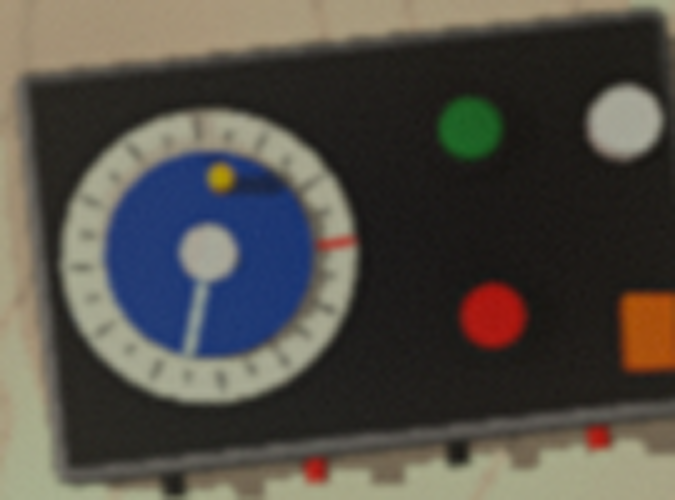

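The crop confirms a red line at crop (338,243) and an index line running (203,285)→(190,352). Console yaw comes out at about 5.5°, with the dial axis near (0.568, 0.057). I'll push the post anticlockwise by about 108°, using the closed fingertips. First comes the transit.

{"op": "drive_tool", "data": {"series": [[0,[-0.047,-0.032,0],[0,0,0.13]],[0,[-0.094,-0.064,0],[0,0,0.26]],[0,[-0.141,-0.096,0],[0,0,0.39]],[0,[-0.188,-0.128,0],[0,0,0.52]],[0,[-0.235,-0.16,0],[0,0,0.65]]]}}

```text
time: 0.72
tool_pos: [0.3264, 0.3166, 0.23]
ee_rot: [-3.141, -0.0, 2.233]
wrist_force: [0.3, -0.0, 0.2]
width: 0.0478
finger_force: 0.0
```

```bash
cat >> h.py <<'E'
AX=np.array([.5679,.0568])
def to(x,y,z,yaw,o=None):
    "world TCP target -> tool shift, z turn"
    o=o or robot.get_obs(); R=Rn.from_euler('xyz',o['ee_rot']).as_matrix()
    d=R.T@(np.array([x,y,z])-o['tool_pos']); c=o['ee_rot'][2]
    t=-((np.radians(yaw)-c+np.pi)%(2*np.pi)-np.pi)
    return d.round(4),round(t,3)
def arc(phi,off,z,yaw,r=.034):
    a=np.radians(phi); p=AX+r*np.array([np.cos(a),np.sin(a)])-off*np.array([-np.sin(a),np.cos(a)])
    return to(*p,z,yaw)
def stat():
    o=robot.get_obs(); print('t',round(o['time'],2),'pos',o['tool_pos'].round(4),'rpy',np.degrees(o['ee_rot']).round(1),'F',o['wrist_force'].round(2),'w',round(o['width'],4))
def comps(n,im):
    cal=imaging.get_calibration(n); m,S,V=masks(im); out={}
    uv=np.indices(im.shape[:2])[::-1].reshape(2,-1).T
    w=lambda z:ray(cal,uv,z)[:,:2]-AX
    P=w(.0825); r=np.hypot(*P.T); a=np.degrees(np.arctan2(P[:,1],P[:,0]))
    sel=(r>.022)&(r<.046)&(S.ravel()<110)&(V.ravel()>90); out['index_px']=sel.sum()
    if sel.any():
        # weighted by whiteness: red channel stands out on blue
        wt=im[...,0].ravel().astype(float)-60; k=(r>.022)&(r<.046)&(wt>0)
        c=np.average(P[sel],axis=0,weights=im[...,0].ravel()[sel]); out['index']=(np.degrees(np.arctan2(c[1],c[0])).round(2),np.hypot(*c).round(4))
    for k,z,lo,hi in(('yellow',.1055,.02,.05),('red',.076,.05,.072),('blue',.0825,0,.056)):
        P=w(z); r=np.hypot(*P.T); s=m[k].ravel()&(r>lo)&(r<hi)
        if s.any():
            c=P[s].mean(0); out[k]=(s.sum(),np.degrees(np.arctan2(c[1],c[0])).round(2),np.hypot(*c).round(4),c.round(4))
    return out
E
python3 - <<'E'
from h import *
stat()
print(arc(-15,.030,.22,75))
for n in('top','side'): print(n,comps(n,cv2.imread(f'pics/{n}0.png')[:,:,::-1].copy()))
E
```

```text
t 0.72 pos [0.3264 0.3166 0.23  ] rpy [-180.    -0.   127.9] F [ 0.25 -0.05  0.16] w 0.0478
(array([-0.3986,  0.0273,  0.01  ]), np.float64(0.924))
top {'index_px': np.int64(44), 'index': (np.float64(165.65), np.float64(0.0189)), 'yellow': (np.int64(19), np.float64(-12.06), np.float64(0.0328), array([ 0.0321, -0.0069])), 'red': (np.int64(10), np.float64(-85.8), np.float64(0.0595), array([ 0.0044, -0.0594])), 'blue': (np.int64(1060), np.float64(-163.47), np.float64(0.001), array([-0.001 , -0.0003]))}
side {'index_px': np.int64(17), 'index': (np.float64(166.42), np.float64(0.0311)), 'yellow': (np.int64(20), np.float64(-32.78), np.float64(0.032), array([ 0.0269, -0.0173])), 'red': (np.int64(7), np.float64(-85.47), np.float64(0.0606), array([ 0.0048, -0.0604])), 'blue': (np.int64(464), np.float64(-119.53), np.float64(0.007), array([-0.0034, -0.006 ]))}
```

{"op": "drive_tool", "data": {"series": [[0,[-0.058,0.004,0],[0,0,0.14]],[0,[-0.116,0.008,0],[0,0,0.28]],[0,[-0.174,0.012,0],[0,0,0.42]],[0,[-0.232,0.016,0],[0,0,0.56]],[0,[-0.29,0.02,0],[0,0,0.7]]]}}

```text
time: 1.35
tool_pos: [0.5214, 0.1009, 0.23]
ee_rot: [-3.141, -0.0, 1.532]
wrist_force: [0.3, 1.8, 0.6]
width: 0.0007
finger_force: 0.0
```

Run:
```python
from h import *
stat(); print(arc(-15,.032,.15,75))
```

```text
t 1.35 pos [0.5214 0.1009 0.23  ] rpy [-180.    -0.    87.8] F [0.27 1.76 0.57] w 0.0007
(array([-0.081 ,  0.0743,  0.0799]), np.float64(0.223))
```

{"op": "drive_tool", "data": {"series": [[0,[-0.04,0.037,0.02],[0,0,0.12]],[0,[-0.081,0.074,0.05],[0,0,0.22]],[0,[-0.081,0.074,0.08],[0,0,0.22]],[0,[-0.081,0.074,0.08],[0,0,0.22]]]}}

```text
time: 1.85
tool_pos: [0.5897, 0.0186, 0.1463]
ee_rot: [-3.133, 0.001, 1.316]
wrist_force: [-0.5, 0.4, -0.2]
width: 0.0005
finger_force: 0.0
```

Run:
```python
from h import *
stat(); print(arc(-15,.032,.118,75))
im=imaging.snapshot('side'); cv2.imwrite('pics/s1.png',cv2.resize(im[130:260,230:380,::-1],None,fx=4,fy=4,interpolation=cv2.INTER_CUBIC))
```

```text
t 1.85 pos [0.5897 0.0186 0.1463] rpy [-1.795e+02  1.000e-01  7.540e+01] F [-0.53  0.4  -0.22] w 0.0005
(array([-0.0007,  0.0032,  0.0283]), np.float64(0.007))
```

View pics/s1.png

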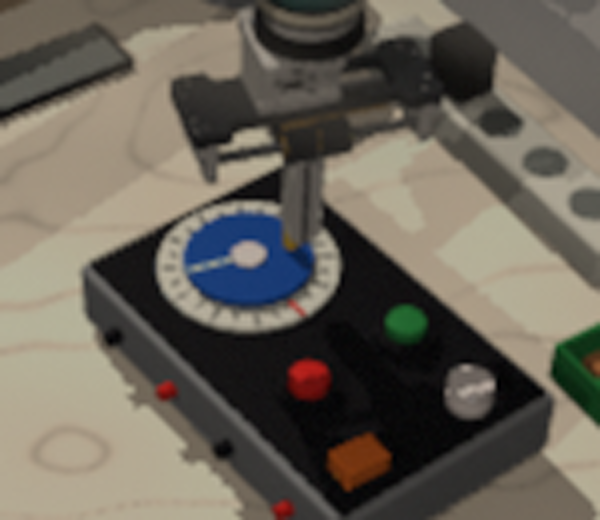

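The side crop shows the closed fingers at about (303,245), just on the clockwise side of the yellow post (290,243) and above the dial. Next is the descent.

{"op": "drive_tool", "data": {"series": [[0,[0,0.003,0.014],[0,0,0]],[0,[0,0.003,0.026],[0,0,0]],[0,[0,0.003,0.026],[0,0,0]]]}}

```text
time: 2.28
tool_pos: [0.5938, 0.0188, 0.1233]
ee_rot: [-3.139, 0.0, 1.318]
wrist_force: [0.8, -0.4, -0.0]
width: 0.0006
finger_force: 0.0
```

Run:
```python
from h import *
stat()
for d in(-15,-5,10,25,40,55): print(d,arc(d,.016,.119,d+90,.036))
```

```text
t 2.27 pos [0.5938 0.0188 0.1233] rpy [-179.9    0.    75.5] F [ 0.79 -0.42 -0.  ] w 0.0006
-15 (array([0.014 , 0.0012, 0.0043]), np.float64(0.009))
-5 (array([0.0205, 0.0035, 0.0043]), np.float64(-0.166))
10 (array([0.0307, 0.0048, 0.0043]), np.float64(-0.428))
25 (array([0.0409, 0.0033, 0.0043]), np.float64(-0.69))
40 (array([ 0.0503, -0.0007,  0.0043]), np.float64(-0.951))
55 (array([ 0.0584, -0.007 ,  0.0043]), np.float64(-1.213))
```

{"op": "drive_tool", "data": {"series": [[0,[0.008,0.001,0.004],[0,0,0]],[0,[0.014,0.0012,0.004],[0,0,0]],[0,[0.017,0.0025,0.004],[0,0,-0.08]],[0,[0.0205,0.0035,0.004],[0,0,-0.166]],[0,[0.0205,0.0035,0.004],[0,0,-0.166]]]}}

```text
time: 2.9
tool_pos: [0.6032, 0.0375, 0.1206]
ee_rot: [-3.141, 0.001, 1.482]
wrist_force: [-1.4, -1.3, -0.4]
width: -0.0002
finger_force: 0.5
```

Run:
```python
from h import *
stat()
for n in('top','side'):
    im=imaging.snapshot(n); print(n,comps(n,im))
    cv2.imwrite(f'pics/{n}2.png',im[:,:,::-1])
for d in(-5,3,11,19,27): print(d,arc(d,.016,.119,d+90,.036))
a=cv2.imread('pics/top2.png')[150:250,210:310];b=cv2.imread('pics/side2.png')[150:250,250:350]
cv2.imwrite('pics/m2.png',cv2.resize(np.hstack([a,b]),None,fx=4,fy=4,interpolation=cv2.INTER_CUBIC))
```

```text
t 2.9 pos [0.6032 0.0375 0.1206] rpy [-180.     0.    84.9] F [-1.4  -1.33 -0.45] w -0.0002
top {'index_px': np.int64(152), 'index': (np.float64(0.05), np.float64(0.0249)), 'red': (np.int64(10), np.float64(-85.8), np.float64(0.0595), array([ 0.0044, -0.0594])), 'blue': (np.int64(325), np.float64(105.34), np.float64(0.0248), array([-0.0066,  0.0239]))}
side {'index_px': np.int64(18), 'index': (np.float64(175.59), np.float64(0.0268)), 'yellow': (np.int64(2), np.float64(-46.96), np.float64(0.0298), array([ 0.0203, -0.0218])), 'red': (np.int64(7), np.float64(-85.47), np.float64(0.0606), array([ 0.0048, -0.0604])), 'blue': (np.int64(460), np.float64(-120.15), np.float64(0.007), array([-0.0035, -0.006 ]))}
-5 (array([ 0.0002, -0.001 ,  0.0016]), np.float64(-0.002))
3 (array([0.0054, 0.0009, 0.0016]), np.float64(-0.141))
11 (array([0.0108, 0.002 , 0.0016]), np.float64(-0.281))
19 (array([0.0163, 0.0024, 0.0016]), np.float64(-0.421))
27 (array([0.0217, 0.002 , 0.0016]), np.float64(-0.56))
```

View pics/m2.png

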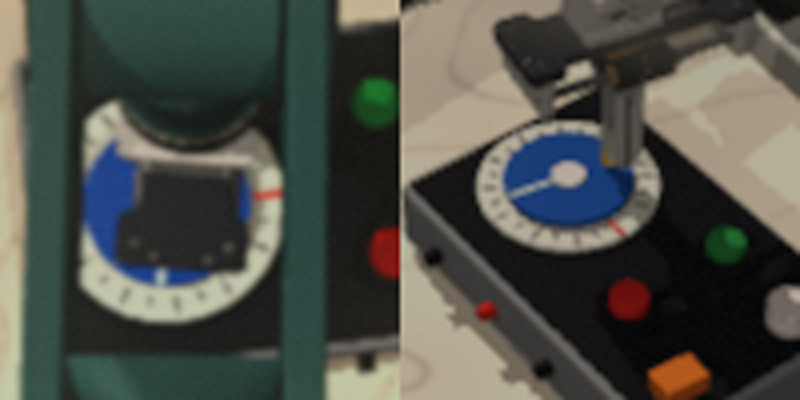

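The left half (top view) shows the gripper over the dial. The right half (side view) shows the fingertip against the post, and the index line has moved from about 166° to about 175°, so the dial is turning. I'll keep going along the arc.

{"op": "drive_tool", "data": {"series": [[0,[0.005,0.001,0.001],[0,0,-0.13]],[0,[0.0095,0.002,0.001],[0,0,-0.25]],[0,[0.014,0.0024,0.001],[0,0,-0.36]],[0,[0.018,0.0024,0.001],[0,0,-0.46]],[0,[0.0217,0.002,0.001],[0,0,-0.56]]]}}

```text
time: 3.62
tool_pos: [0.6081, 0.0581, 0.1203]
ee_rot: [3.14, 0.002, 2.044]
wrist_force: [-0.1, -2.9, 1.0]
width: 0.0007
finger_force: 1.1
```

```bash
cat > go.py <<'E'
from h import *
import sys
stat(); im=imaging.snapshot('side'); print(comps('side',im))
for d in map(float,sys.argv[1:]): print(d,arc(d,.016,.119,d+90,.036))
E
python3 go.py 27 33 39 45 51 57
```

```text
t 3.62 pos [0.6081 0.0581 0.1203] rpy [1.799e+02 1.000e-01 1.171e+02] F [-0.1  -2.86  1.04] w 0.0007
{'index_px': np.int64(14), 'index': (np.float64(-154.1), np.float64(0.0335)), 'yellow': (np.int64(9), np.float64(10.87), np.float64(0.025), array([0.0245, 0.0047])), 'red': (np.int64(7), np.float64(-85.47), np.float64(0.0606), array([ 0.0048, -0.0604])), 'blue': (np.int64(472), np.float64(-112.44), np.float64(0.0061), array([-0.0023, -0.0056]))}
27.0 (array([ 0.0005, -0.0006,  0.0013]), np.float64(0.005))
33.0 (array([0.0044, 0.0009, 0.0013]), np.float64(-0.1))
39.0 (array([0.0084, 0.002 , 0.0013]), np.float64(-0.204))
45.0 (array([0.0124, 0.0027, 0.0013]), np.float64(-0.309))
51.0 (array([0.0165, 0.0029, 0.0013]), np.float64(-0.414))
57.0 (array([0.0207, 0.0027, 0.0012]), np.float64(-0.519))
```

{"op": "drive_tool", "data": {"series": [[0,[0.0044,0.0009,0.001],[0,0,-0.1]],[0,[0.0084,0.002,0.001],[0,0,-0.204]],[0,[0.0124,0.0027,0.001],[0,0,-0.31]],[0,[0.0165,0.0029,0.001],[0,0,-0.414]],[0,[0.0207,0.0027,0.001],[0,0,-0.52]]]}}

```text
time: 4.3
tool_pos: [0.6015, 0.0779, 0.1196]
ee_rot: [3.14, 0.004, 2.564]
wrist_force: [1.7, -1.8, 1.2]
width: 0.0004
finger_force: 1.1
```

```bash
python3 go.py 57 63 69 75 81 86
```

```text
t 4.3 pos [0.6015 0.0779 0.1196] rpy [179.9   0.2 146.9] F [ 1.68 -1.77  1.18] w 0.0004
{'index_px': np.int64(16), 'index': (np.float64(-122.4), np.float64(0.0352)), 'yellow': (np.int64(14), np.float64(53.93), np.float64(0.0293), array([0.0172, 0.0237])), 'red': (np.int64(4), np.float64(-85.33), np.float64(0.0644), array([ 0.0052, -0.0642])), 'blue': (np.int64(473), np.float64(-115.48), np.float64(0.0057), array([-0.0024, -0.0051]))}
57.0 (array([ 0.0001, -0.0002,  0.0006]), np.float64(0.001))
63.0 (array([0.0039, 0.0012, 0.0006]), np.float64(-0.104))
69.0 (array([0.0079, 0.0023, 0.0006]), np.float64(-0.209))
75.0 (array([0.012 , 0.0029, 0.0006]), np.float64(-0.314))
81.0 (array([0.0161, 0.0032, 0.0005]), np.float64(-0.418))
86.0 (array([0.0195, 0.003 , 0.0005]), np.float64(-0.506))
```

{"op": "drive_tool", "data": {"series": [[0,[0.0039,0.0012,0.0005],[0,0,-0.104]],[0,[0.0079,0.0023,0.0005],[0,0,-0.21]],[0,[0.012,0.0029,0.0005],[0,0,-0.314]],[0,[0.0161,0.0032,0.0005],[0,0,-0.418]],[0,[0.0195,0.003,0.0005],[0,0,-0.506]]]}}

```text
time: 4.97
tool_pos: [0.5869, 0.0916, 0.1191]
ee_rot: [3.141, 0.004, 3.068]
wrist_force: [1.6, -1.1, 2.3]
width: 0.0002
finger_force: 1.1
```

```bash
python3 go.py 86 88 90 92 94
python3 - <<'E'
from h import *
im=imaging.snapshot('side'); cv2.imwrite('pics/s3.png',cv2.resize(im[160:240,255:335,::-1],None,fx=7,fy=7,interpolation=cv2.INTER_CUBIC))
E
```

```text
t 4.97 pos [0.5869 0.0916 0.1191] rpy [180.    0.2 175.8] F [ 1.56 -1.1   2.29] w 0.0002
{'index_px': np.int64(5), 'index': (np.float64(-95.48), np.float64(0.008)), 'yellow': (np.int64(13), np.float64(86.51), np.float64(0.0287), array([0.0018, 0.0287])), 'red': (np.int64(4), np.float64(-85.33), np.float64(0.0644), array([ 0.0052, -0.0642])), 'blue': (np.int64(470), np.float64(-114.91), np.float64(0.0058), array([-0.0024, -0.0052]))}
86.0 (array([ 0.    , -0.0002,  0.    ]), np.float64(-0.001))
88.0 (array([0.0013, 0.0004, 0.    ]), np.float64(-0.036))
90.0 (array([0.0026, 0.0009, 0.    ]), np.float64(-0.071))
92.0 (array([0.0039, 0.0013, 0.    ]), np.float64(-0.106))
94.0 (array([0.0052, 0.0017, 0.    ]), np.float64(-0.141))
```

View pics/s3.png

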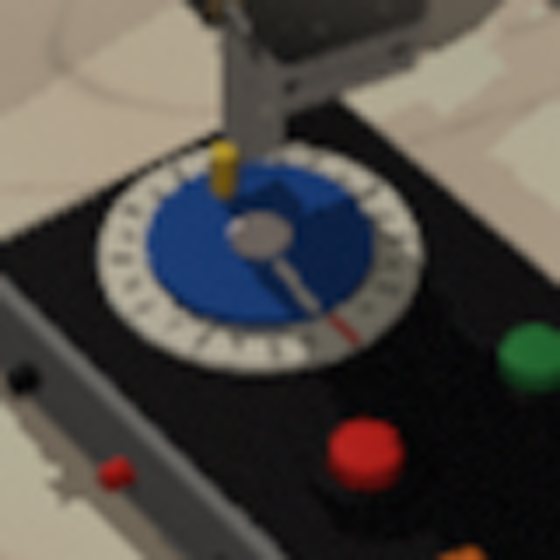

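The side crop shows the index line, now in shade, ending at about (322,315), slightly short of the red line at (345,330). I'll tighten the angle measurement using the dial centre as each camera sees it.

```bash
cat >> h.py <<'E'
def centre(cal,blue):
    "dial centre as this camera sees it: circle of known radius 50 mm through the outline of the blue face"
    P0=ray(cal,np.indices(blue.shape)[::-1].reshape(2,-1).T,.0825)[:,:2]-AX
    b=(blue.ravel()&(np.hypot(*P0.T)<.062)).reshape(blue.shape).astype(np.uint8)
    n,L,st,_=cv2.connectedComponentsWithStats(b); b=(L==1+np.argmax(st[1:,4])).astype(np.uint8)
    c=max(cv2.findContours(b,0,cv2.CHAIN_APPROX_NONE)[0],key=len)
    e=cv2.fitEllipse(cv2.convexHull(c)); return ray(cal,e[0],.0825)[0,:2]
def angles(n,im,exp_index,C=None):
    cal=imaging.get_calibration(n); m,S,V=masks(im); C=centre(cal,m['blue']) if C is None else C
    uv=np.indices(im.shape[:2])[::-1].reshape(2,-1).T; f=im.reshape(-1,3).astype(float); o=[C.round(4)]
    for z,lo,hi,e,ch in((.0825,.022,.047,exp_index,f[:,0]-.3*f[:,2]),(.076,.054,.068,-85.6,f[:,0]-f[:,1])):
        P=ray(cal,uv,z)[:,:2]-C; r=np.hypot(*P.T); a=(np.degrees(np.arctan2(P[:,1],P[:,0]))-e+180)%360-180
        s=(r>lo)&(r<hi)&(abs(a)<22); w=ch[s]-np.median(ch[s]); w[w<.35*w.max()]=0
        c=np.average(P[s],axis=0,weights=w); o+=[np.degrees(np.arctan2(c[1],c[0])).round(2),(w>0).sum(),np.hypot(*c).round(4)]
    return o
E
python3 - <<'E'
from h import *
for n in('top','side'): print(n,angles(n,cv2.imread(f'pics/{n}0.png')[:,:,::-1].copy(),166))
for i in range(2):
    im=imaging.snapshot('side'); print(angles('side',im,-93), angles('side',im,-93,AX))
    im=imaging.snapshot('top'); print(angles('top',im,-93,AX))
E
```

```text
top [array([0.5672, 0.0567]), np.float64(167.4), np.int64(34), np.float64(0.0349), np.float64(-84.8), np.int64(14), np.float64(0.0612)]
side [array([0.5659, 0.0518]), np.float64(160.04), np.int64(19), np.float64(0.0341), np.float64(-82.88), np.int64(7), np.float64(0.0592)]
[array([0.566 , 0.0521]), np.float64(-90.96), np.int64(15), np.float64(0.0339), np.float64(-83.4), np.int64(8), np.float64(0.0598)] [array([0.5679, 0.0568]), np.float64(-93.46), np.int64(14), np.float64(0.0343), np.float64(-85.6), np.int64(8), np.float64(0.0614)]
[array([0.5679, 0.0568]), np.float64(-96.33), np.int64(16), np.float64(0.0345), np.float64(-85.49), np.int64(14), np.float64(0.0613)]
[array([0.566 , 0.0521]), np.float64(-90.65), np.int64(16), np.float64(0.0337), np.float64(-83.38), np.int64(8), np.float64(0.0598)] [array([0.5679, 0.0568]), np.float64(-93.16), np.int64(15), np.float64(0.0343), np.float64(-85.59), np.int64(8), np.float64(0.0614)]
[array([0.5679, 0.0568]), np.float64(-96.47), np.int64(13), np.float64(0.0377), np.float64(-85.48), np.int64(14), np.float64(0.0613)]
```

About 7.6° remains, so I'll push on in small steps.

{"op": "drive_tool", "data": {"series": [[0,[0.0013,0.0004,0],[0,0,-0.036]],[0,[0.0026,0.0009,0],[0,0,-0.071]],[0,[0.0033,0.0011,0],[0,0,-0.09]],[0,[0.0033,0.0011,0],[0,0,-0.09]]]}}

```text
time: 5.78
tool_pos: [0.5821, 0.093, 0.1179]
ee_rot: [3.141, -0.0, -3.124]
wrist_force: [2.1, 0.8, 1.8]
width: 0.0004
finger_force: 0.9
```

```bash
python3 go.py 91 93 95
python3 - <<'E'
from h import *
for i in range(3):
    im=imaging.snapshot('side'); print(angles('side',im,-88,AX))
E
```

```text
t 5.78 pos [0.5821 0.093  0.1179] rpy [ 180.   -0. -179.] F [2.12 0.78 1.8 ] w 0.0004
{'index_px': np.int64(6), 'index': (np.float64(-87.3), np.float64(0.0249)), 'yellow': (np.int64(14), np.float64(98.43), np.float64(0.0277), array([-0.0041,  0.0274])), 'red': (np.int64(5), np.float64(-84.99), np.float64(0.0637), array([ 0.0056, -0.0634])), 'blue': (np.int64(473), np.float64(-114.42), np.float64(0.0059), array([-0.0025, -0.0054]))}
91.0 (array([-0.0012,  0.0001, -0.0012]), np.float64(-0.0))
93.0 (array([ 0.0001,  0.0006, -0.0012]), np.float64(-0.035))
95.0 (array([ 0.0014,  0.0011, -0.0012]), np.float64(-0.07))
[array([0.5679, 0.0568]), np.float64(-87.41), np.int64(14), np.float64(0.0345), np.float64(-85.59), np.int64(8), np.float64(0.0614)]
[array([0.5679, 0.0568]), np.float64(-87.4), np.int64(14), np.float64(0.0345), np.float64(-85.6), np.int64(8), np.float64(0.0614)]
[array([0.5679, 0.0568]), np.float64(-87.39), np.int64(14), np.float64(0.0345), np.float64(-85.59), np.int64(8), np.float64(0.0614)]
```

By the side view about 1.8° remains. I'll back off and clear the arm so the top view can check it.

{"op": "drive_tool", "data": {"series": [[0,[-0.015,0,0],[0,0,0]],[0,[-0.02,0,-0.05],[0,0,0]],[0,[-0.02,-0.06,-0.06],[0,0,0]],[0,[-0.02,-0.12,-0.06],[0,0,0]],[0,[-0.02,-0.18,-0.06],[0,0,0]]]}}

```text
time: 6.6
tool_pos: [0.6043, -0.0882, 0.1774]
ee_rot: [3.141, -0.003, -3.124]
wrist_force: [0.8, 0.0, -0.2]
width: 0.0005
finger_force: 0.0
```

{"op": "drive_tool", "data": {"series": [[0,[0,-0.06,0],[0,0,0]],[0,[0,-0.12,0],[0,0,0]],[0,[0,-0.12,0],[0,0,0]]]}}

```text
time: 6.98
tool_pos: [0.6056, -0.211, 0.1762]
ee_rot: [3.141, -0.004, -3.131]
wrist_force: [-0.5, 0.3, -0.3]
width: 0.0004
finger_force: 0.0
```

Run:
```python
from h import *
stat()
im=imaging.snapshot('side'); print(angles('side',im,-88,AX)); 
t=imaging.snapshot('top'); print(angles('top',t,-88),angles('top',t,-88,AX),comps('top',t),sep='\n')
cv2.imwrite('pics/m4.png',cv2.resize(np.hstack([t[155:245,205:295],im[160:250,250:340]])[:,:,::-1],None,fx=4.4,fy=4.4,interpolation=cv2.INTER_CUBIC))
cv2.imwrite('pics/t4.png',t[:,:,::-1])
```

```text
t 6.97 pos [ 0.6056 -0.211   0.1762] rpy [ 180.    -0.2 -179.4] F [-0.53  0.34 -0.25] w 0.0004
[array([0.5679, 0.0568]), np.float64(-87.35), np.int64(14), np.float64(0.0345), np.float64(-85.43), np.int64(8), np.float64(0.0616)]
[array([0.5671, 0.0566]), np.float64(-85.8), np.int64(37), np.float64(0.0338), np.float64(-84.69), np.int64(14), np.float64(0.0611)]
[array([0.5679, 0.0568]), np.float64(-87.22), np.int64(37), np.float64(0.034), np.float64(-85.48), np.int64(14), np.float64(0.0612)]
{'index_px': np.int64(51), 'index': (np.float64(-82.87), np.float64(0.0124)), 'yellow': (np.int64(18), np.float64(93.37), np.float64(0.0337), array([-0.002 ,  0.0337])), 'red': (np.int64(11), np.float64(-85.59), np.float64(0.0603), array([ 0.0046, -0.0602])), 'blue': (np.int64(1054), np.float64(-157.47), np.float64(0.0011), array([-0.001 , -0.0004]))}
```

View pics/m4.png

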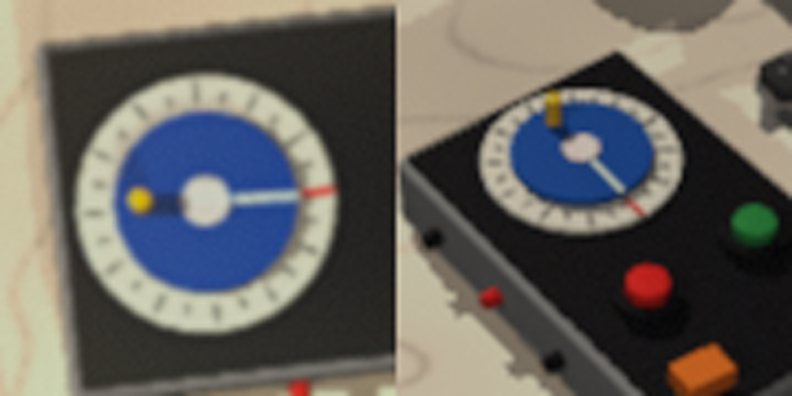

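The arm is clear of the dial and nothing else has moved. In the left half the index line runs to (296,196), just below the red line (302,195)–(335,189). I'll fix the centre from the ring's outer edge, then nudge.

Run:
```python
from h import *
cal=imaging.get_calibration('top')
def ringc(im,n):
    cal=imaging.get_calibration(n); uv=np.indices(im.shape[:2])[::-1].reshape(2,-1).T
    P=ray(cal,uv,.075)[:,:2]-AX; g=(im.max(2)>85).ravel()&(np.hypot(*P.T)<.0765)
    g=g.reshape(im.shape[:2]).astype(np.uint8); g=cv2.morphologyEx(g,cv2.MORPH_CLOSE,np.ones((5,5)))
    c=max(cv2.findContours(g,0,cv2.CHAIN_APPROX_NONE)[0],key=len); e=cv2.fitEllipse(c)
    return ray(cal,e[0],.075)[0,:2],e
for n,f in(('top','t4'),('top','top0'),('side','side0')):
    im=cv2.imread(f'pics/{f}.png')[:,:,::-1].copy(); C,e=ringc(im,n); print(f,C.round(4),np.round(e[0],2),np.round(e[1],1), angles(n,im,-88 if f=='t4' else 166,C)[1:])
```

```text
t4 [0.5672 0.0573] [251.27 200.85] [58.9 59.3] [np.float64(-86.27), np.int64(36), np.float64(0.0337), np.float64(-84.89), np.int64(16), np.float64(0.0609)]
top0 [0.5671 0.0574] [251.23 200.89] [58.1 58.7] [np.float64(168.52), np.int64(34), np.float64(0.0347), np.float64(-84.82), np.int64(16), np.float64(0.0609)]
side0 [0.5662 0.0544] [291.24 195.76] [32.2 45.8] [np.float64(164.24), np.int64(19), np.float64(0.0339), np.float64(-83.83), np.int64(7), np.float64(0.0604)]
```

{"op": "drive_tool", "data": {"series": [[0,[0,0.06,0],[0,0,0]],[0,[0,0.12,0],[0,0,0]],[0,[0,0.18,0],[0,0,0]],[0,[0,0.24,0],[0,0,0]],[0,[0,0.3,0],[0,0,0]]]}}

```text
time: 7.7
tool_pos: [0.6007, 0.0972, 0.178]
ee_rot: [3.141, -0.001, -3.122]
wrist_force: [0.8, 0.4, -0.5]
width: 0.0002
finger_force: 0.0
```

Run:
```python
from h import *
stat(); print(to(.602,.093,.118,181),to(.586,.093,.118,181))
```

```text
t 7.7 pos [0.6007 0.0972 0.178 ] rpy [ 1.800e+02 -1.000e-01 -1.789e+02] F [ 0.81  0.39 -0.48] w 0.0002
(array([-0.0013, -0.0042,  0.06  ]), np.float64(0.003)) (array([ 0.0147, -0.0039,  0.06  ]), np.float64(0.003))
```

{"op": "drive_tool", "data": {"series": [[0,[-0.003,-0.006,0.03],[0,0,0]],[0,[-0.003,-0.006,0.055],[0,0,0]],[0,[-0.003,-0.006,0.059],[0,0,0]],[0,[0.008,-0.005,0.059],[0,0,0]],[0,[0.012,-0.005,0.059],[0,0,0]]]}}

```text
time: 8.32
tool_pos: [0.5901, 0.0884, 0.1206]
ee_rot: [3.141, 0.002, -3.124]
wrist_force: [-0.4, 0.3, 0.3]
width: 0.0007
finger_force: 0.0
```

Run:
```python
from h import *
for i in range(3): s=imaging.snapshot('side')
print(angles('side',s,-88,AX)); stat(); print(to(.5813,.093,.118,181))
```

```text
[array([0.5679, 0.0568]), np.float64(-87.37), np.int64(14), np.float64(0.0345), np.float64(-85.6), np.int64(8), np.float64(0.0614)]
t 8.47 pos [0.5907 0.088  0.1204] rpy [ 1.80e+02  1.00e-01 -1.79e+02] F [-0.22  0.4   0.38] w 0.0003
(array([0.0093, 0.0052, 0.0024]), np.float64(-0.0))
```

{"op": "drive_tool", "data": {"series": [[0,[0.004,0.003,0.002],[0,0,0]],[0,[0.007,0.004,0.002],[0,0,0]],[0,[0.0085,0.004,0.002],[0,0,0]],[0,[0.0085,0.004,0.002],[0,0,0]]]}}

```text
time: 8.98
tool_pos: [0.582, 0.092, 0.117]
ee_rot: [3.141, 0.001, -3.124]
wrist_force: [0.8, 0.5, -0.9]
width: 0.0002
finger_force: 0.5
```

```bash
cat > ck.py <<'E'
from h import *
for i in range(2): s=imaging.snapshot('side'); print(angles('side',s,-87,AX)[1:])
stat()
E
python3 ck.py
```

```text
[np.float64(-87.32), np.int64(14), np.float64(0.0344), np.float64(-85.61), np.int64(8), np.float64(0.0614)]
[np.float64(-87.31), np.int64(14), np.float64(0.0343), np.float64(-85.59), np.int64(8), np.float64(0.0614)]
t 9.07 pos [0.582 0.092 0.117] rpy [ 180.    0. -179.] F [ 1.25  0.94 -1.08] w 0.0004
```

Contact is just made. I'll go 0.8 mm further, plus a little extra because the dial holds until the force builds up.

{"op": "drive_tool", "data": {"series": [[0,[0.0007,0,-0.001],[0,0,0]],[0,[0.0012,0,-0.001],[0,0,0]],[0,[0.0012,0,-0.001],[0,0,0]]]}}

```text
time: 9.45
tool_pos: [0.5807, 0.0918, 0.118]
ee_rot: [-3.142, 0.0, -3.124]
wrist_force: [1.0, -0.1, -0.2]
width: 0.0002
finger_force: 0.9
```

```bash
python3 ck.py
```

```text
[np.float64(-84.37), np.int64(17), np.float64(0.0341), np.float64(-85.59), np.int64(8), np.float64(0.0614)]
[np.float64(-84.26), np.int64(17), np.float64(0.0339), np.float64(-85.6), np.int64(8), np.float64(0.0615)]
t 9.55 pos [0.5806 0.0918 0.118 ] rpy [-180.    0. -179.] F [ 1.74 -0.16 -0.33] w 0.0004
```

{"op": "drive_tool", "data": {"series": [[0,[-0.015,0,0],[0,0,0]],[0,[-0.02,0,-0.05],[0,0,0]],[0,[-0.02,-0.06,-0.06],[0,0,0]],[0,[-0.02,-0.12,-0.06],[0,0,0]],[0,[-0.02,-0.18,-0.06],[0,0,0]]]}}

```text
time: 10.18
tool_pos: [0.6031, -0.0891, 0.1785]
ee_rot: [3.141, -0.0, -3.124]
wrist_force: [1.3, -0.5, -1.0]
width: 0.0006
finger_force: 0.0
```

{"op": "drive_tool", "data": {"series": [[0,[0,-0.06,0],[0,0,0]],[0,[0,-0.12,0],[0,0,0]],[0,[0,-0.12,0],[0,0,0]]]}}

```text
time: 10.55
tool_pos: [0.6044, -0.212, 0.1773]
ee_rot: [-3.141, -0.002, -3.131]
wrist_force: [-0.4, -0.6, -0.5]
width: 0.0003
finger_force: 0.0
```

```bash
python3 ck.py
python3 - <<'E'
from h import *
for i in range(2):
    t=imaging.snapshot('top'); print(angles('top',t,-85,np.array([.5672,.0570])),angles('top',t,-85,AX)[1:],comps('top',t)['yellow'])
s=imaging.snapshot('side')
cv2.imwrite('pics/m5.png',cv2.resize(np.hstack([t[155:245,205:295],s[160:250,250:340]])[:,:,::-1],None,fx=4.4,fy=4.4,interpolation=cv2.INTER_CUBIC))
E
```

```text
[np.float64(-83.87), np.int64(16), np.float64(0.0341), np.float64(-85.52), np.int64(8), np.float64(0.0618)]
[np.float64(-83.86), np.int64(16), np.float64(0.0341), np.float64(-85.52), np.int64(8), np.float64(0.0618)]
t 10.65 pos [ 0.6052 -0.2079  0.1777] rpy [ 1.799e+02 -1.000e-01 -1.791e+02] F [ 0.8   0.68 -0.24] w 0.0008
[array([0.5672, 0.057 ]), np.float64(-84.06), np.int64(35), np.float64(0.035), np.float64(-84.89), np.int64(14), np.float64(0.0615)] [np.float64(-85.07), np.int64(36), np.float64(0.035), np.float64(-85.58), np.int64(13), np.float64(0.0616)] (np.int64(18), np.float64(96.89), np.float64(0.0338), array([-0.0041,  0.0336]))
[array([0.5672, 0.057 ]), np.float64(-84.06), np.int64(35), np.float64(0.035), np.float64(-84.9), np.int64(14), np.float64(0.0615)] [np.float64(-85.07), np.int64(36), np.float64(0.035), np.float64(-85.59), np.int64(13), np.float64(0.0616)] (np.int64(18), np.float64(96.89), np.float64(0.0338), array([-0.0041,  0.0336]))
```

View pics/m5.png

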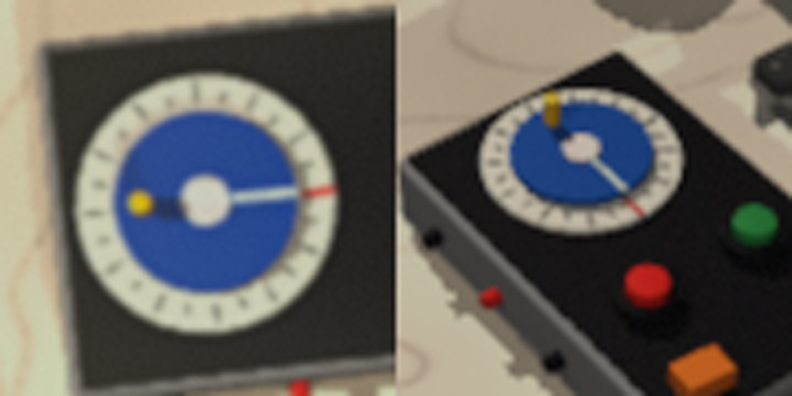

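Index and red line now line up to within about 1° in both views. In the left half the index line extrapolated to column 319 lands at row 191, and the red line's middle is at row 192. Next comes the green button at (0.6255, -0.068).

{"op": "drive_tool", "data": {"series": [[0,[-0.022,0.06,0],[0,0,0]],[0,[-0.022,0.11,0.01],[0,0,0]],[0,[-0.022,0.14,0.03],[0,0,0]],[0,[-0.022,0.14,0.045],[0,0,0]],[0,[-0.022,0.14,0.045],[0,0,0]]]}}

```text
time: 11.42
tool_pos: [0.6243, -0.0668, 0.1313]
ee_rot: [3.141, -0.003, -3.123]
wrist_force: [0.0, -0.5, 0.5]
width: 0.0005
finger_force: 0.0
```

Run:
```python
from h import *
s=imaging.snapshot('side'); stat(); print(to(.6255,-.068,.107,181))
cv2.imwrite('pics/s6.png',cv2.resize(s[150:260,270:380,::-1],None,fx=5,fy=5,interpolation=cv2.INTER_CUBIC))
```

```text
t 11.47 pos [ 0.625  -0.0676  0.1326] rpy [-1.80e+02 -1.00e-01 -1.79e+02] F [ 0.31 -0.31 -1.35] w 0.0004
(array([-0.0005, -0.0004,  0.0256]), np.float64(-0.0))
```

View pics/s6.png

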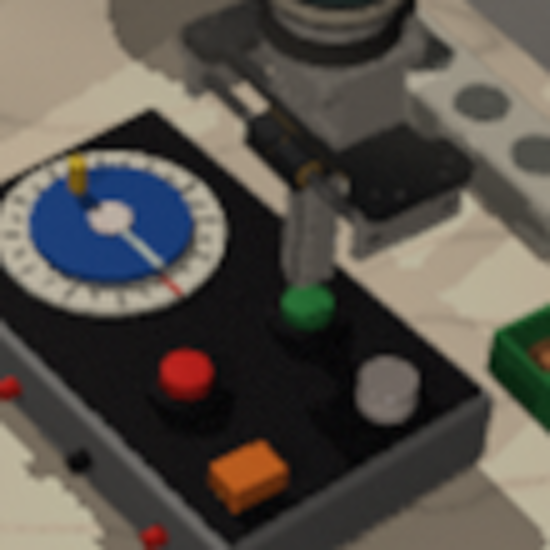

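The closed fingertips are directly above the green button (308,300), and the dial line is on the red line. Now I press.

{"op": "drive_tool", "data": {"series": [[0,[0,0,0.01],[0,0,0]],[0,[0,0,0.018],[0,0,0]],[0,[0,0,0.022],[0,0,0]],[0,[0,0,0.025],[0,0,0]],[0,[0,0,0.025],[0,0,0]]]}}

```text
time: 12.1
tool_pos: [0.6258, -0.0684, 0.1112]
ee_rot: [-3.14, 0.002, -3.125]
wrist_force: [-3.9, -1.0, 9.8]
width: 0.0001
finger_force: 5.1
```

{"op": "drive_tool", "data": {"series": [[0,[0,0,0.003],[0,0,0]],[0,[0,0,0.005],[0,0,0]],[0,[0,0,0.005],[0,0,0]]]}}

```text
time: 12.48
tool_pos: [0.6259, -0.0684, 0.1108]
ee_rot: [-3.139, 0.005, -3.125]
wrist_force: [-9.7, -0.4, 24.4]
width: 0.0006
finger_force: 12.2
```

Stalled at 24 N, so it looks bottomed. I'll confirm the 6 mm travel from force against height while releasing.

{"op": "drive_tool", "data": {"series": [[0,[0,0,-0.0045],[0,0,0]],[0,[0,0,-0.006],[0,0,0]],[0,[0,0,-0.006],[0,0,0]]]}}

```text
time: 12.85
tool_pos: [0.6257, -0.0684, 0.1113]
ee_rot: [-3.14, 0.002, -3.125]
wrist_force: [-2.2, -1.0, 7.5]
width: 0.0009
finger_force: 3.6
```

{"op": "drive_tool", "data": {"series": [[0,[0,0,-0.002],[0,0,0]],[0,[0,0,-0.002],[0,0,0]]]}}

```text
time: 13.1
tool_pos: [0.6257, -0.0684, 0.1121]
ee_rot: [-3.14, 0.002, -3.125]
wrist_force: [-0.2, -1.7, 5.5]
width: 0.0006
finger_force: 2.2
```

{"op": "drive_tool", "data": {"series": [[0,[0,0,-0.002],[0,0,0]],[0,[0,0,-0.002],[0,0,0]]]}}

```text
time: 13.35
tool_pos: [0.6257, -0.0678, 0.1132]
ee_rot: [-3.141, 0.001, -3.125]
wrist_force: [0.5, -3.7, 4.2]
width: 0.0004
finger_force: 1.8
```

{"op": "drive_tool", "data": {"series": [[0,[0,0,-0.002],[0,0,0]],[0,[0,0,-0.002],[0,0,0]]]}}

```text
time: 13.6
tool_pos: [0.6255, -0.0672, 0.1149]
ee_rot: [3.141, 0.0, -3.124]
wrist_force: [1.4, -2.3, 2.4]
width: 0.0002
finger_force: 1.4
```

{"op": "drive_tool", "data": {"series": [[0,[0,0,-0.002],[0,0,0]],[0,[0,0,-0.002],[0,0,0]]]}}

```text
time: 13.85
tool_pos: [0.6252, -0.0669, 0.1167]
ee_rot: [3.141, -0.0, -3.124]
wrist_force: [-0.3, -0.6, 1.2]
width: 0.0011
finger_force: 0.8
```

The force curve fits a 6 mm spring stroke (about 5.5 N at z 0.112, about 1 N at 0.117) ending on a hard stop at 0.111, so the button went fully in. Now I retract and check the dial.

{"op": "drive_tool", "data": {"series": [[0,[0,0,-0.02],[0,0,0]],[0,[0,0,-0.06],[0,0,0]],[0,[0,-0.06,-0.07],[0,0,0]],[0,[0,-0.12,-0.07],[0,0,0]],[0,[0,-0.15,-0.07],[0,0,0]]]}}

```text
time: 14.48
tool_pos: [0.627, -0.2193, 0.1856]
ee_rot: [3.14, -0.002, -3.126]
wrist_force: [-0.0, 0.6, -0.3]
width: 0.0004
finger_force: 0.0
```

```bash
python3 ck.py
python3 - <<'E'
from h import *
t=imaging.snapshot('top'); s=imaging.snapshot('side'); print(angles('top',t,-85,np.array([.5672,.0570])))
cv2.imwrite('pics/m7.png',cv2.resize(np.hstack([t[150:260,205:350],s[150:260,250:395]])[:,:,::-1],None,fx=2.7,fy=2.7,interpolation=cv2.INTER_CUBIC))
E
```

```text
[np.float64(-83.86), np.int64(16), np.float64(0.0341), np.float64(-85.53), np.int64(8), np.float64(0.0619)]
[np.float64(-83.87), np.int64(16), np.float64(0.0341), np.float64(-85.53), np.int64(8), np.float64(0.0618)]
t 14.57 pos [ 0.6268 -0.2199  0.185 ] rpy [ 179.9   -0.2 -179.2] F [ 0.14  0.7  -0.28] w 0.0005
[array([0.5672, 0.057 ]), np.float64(-84.06), np.int64(35), np.float64(0.035), np.float64(-84.9), np.int64(14), np.float64(0.0615)]
```

View pics/m7.png

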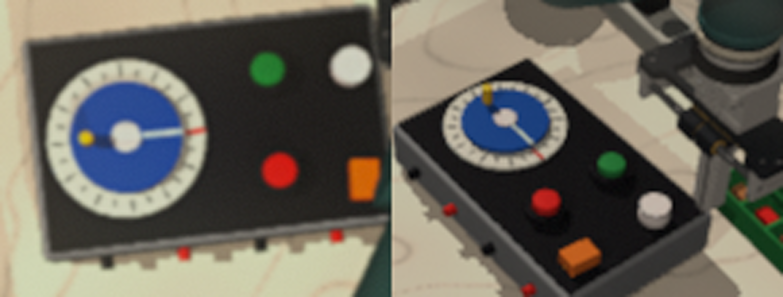

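The index line (145–183, 133) points at the red line (195,131), the green button is back up, and the tin and fuse box haven't moved. The arm is clear, so I'm handing in.

```bash
python3 -c "
from bench import robot
print(robot.close_job())"
```

```text
the job is handed in; nothing more can be done
None
```

The dial is on the red line to about 1–1.5° by camera, the green button was pressed fully in and came back up, nothing else was touched, and the job was handed in at about 15 s.

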